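# Make up two fossil-repair kits

### The arm

A 6-joint arm with a two-finger parallel gripper is mounted at the origin on the work surface. World frame = base frame: x ahead of the robot, y to its left, z up, the work surface at z = 0. Lengths are in m, angles in rad, forces in N, time in s.
With the tool pointing down it reaches from about 0.2 to 0.875 m from the base axis. Payload 3.4 kg.
Tool frame: the origin (TCP) lies at the very end of the fingers, on their centre line; the grasp point (between the pads) lies 19 mm behind it (robot.hold_point_z is the z of the grasp point in the tool frame, in m); z points along the fingers, y is the direction in which the jaws open and shut (so a half turn about z gives the same grasp; the last joint's range is limited). The gripper opens to 94 mm and grips with 3 to 60 N. Pads are 16 mm wide; open, the fingers measure 119 mm over their backs; the gripper's body (75 mm by 177 mm) begins 78 mm behind the grasp point.
Start: joints at [1.05, 0.276, 1.505, -0, 1.361, -0.121], TCP at [0.224, 0.53, 0.205] pointing down, gripper open.
Joint ranges: [-2.89, 2.89], [-0.75, 2.08], [0.22, 2.7], [-1.18, 4.32], [0.11, 2.71], [-2.7, 2.7]. Speed limits (rad/s): [2.57, 2.57, 3.14, 3.14, 3.14, 3.14].

### API

Orientations are given as [roll, pitch, yaw] about the fixed x, y, z axes, in that order (R = Rz(yaw) Ry(pitch) Rx(roll)).
In Python, from plant import robot gives the robot as it stands.
- The arm moves only by the shell command python3 -m creep 'ROWS' [FORCE]. ROWS is a JSON object of lists of equal length, an entry for each row: "dr": the turn, a rotation vector about the tool's x, y, z in degrees, a list of three; "travel": the shift along the tool's x, y, z in mm, a list of three; "grip": the opening in per cent of the stroke, from 0 (shut) to 100 (fully open). In form: {"dr": [[wx, wy, wz], ...], "travel": [[dx, dy, dz], ...], "grip": [grip, ...]}. A call has 1 to 12 rows; each row is the pose to reach, as a shift and turn from the pose commanded when the call began, along the tool's axes at that moment; what a row does not reach only later rows make up. A row lasts 1/8 s, in which the tool goes at most 62.5 mm and 10.7 degrees, less where a joint would pass 70% of its speed; a pose out of reach is approached as far as the arm can. A call with a gripper value outside its range is refused whole. The fingers move at their own pace and stop on an object; FORCE is the grip in N (left out, the last holds). Time passes only in rows, so rows that repeat a pose let the fingers close. It gives the time, the measured TCP pose, the force and the opening at its end, in the units of the state.
- robot.get_obs(): the state, without advancing time (a new reading comes with each control period).
- robot.get_image(name): name is "scene" or "top" or "wrist"; returns (picture, depth): 420x560x3 uint8, blue, green, red; 420x560 float32, m along the optical axis (not along the pixel's ray), 0 where there is no reading.
- robot.camera_params(name): a dict with "mtx" (3x3 intrinsics, pixels), "cam_to_world" (4x4, takes a point from camera to world coordinates). Camera axes: x right, y down, z forward; pixel columns grow to the right and rows downward; lengths in m; the calibration is good to about 2 mm. The wrist camera is an equidistant fisheye: a pixel r from the principal point sees the ray r / f radians off the axis. A picture is of the moment at which its call begins: read the wrist's pose just before it. camera_params takes no time and is no camera call; for the wrist camera it gives the pose at the moment of the call.
- robot.sign_off(): hands the job in, once; it reports no verdict.
The state is a dict: "clock": time; "joint_pos": joint angles; "joint_velocities": joint speeds; "effort": joint torques, N m; "ee_pos": TCP position; "orientation": TCP orientation; "force": force on the tool from outside, world axes, zero at the start; "torque": the same for the moment, N m; "opening": opening from 0.0 (shut) to 1.0 (fully open).
Only numpy, scipy, OpenCV 4.12 (cv2) and the standard library are available. Lean on these libraries where they do the work, as an engineer would, in place of code of your own. Each camera call takes 0.05 s, during which the arm holds its last target. There are 200 camera calls.

### The job

Make up the two repair kits. Gluing kit, in the blue tray: the amber bottle with the black cap in one compartment and the magenta cup in the other. Specimen kit, in the orange tray: the white-lidded jar in one compartment and the grey specimen box in the other, with the fossil vertebra in the box; everything flat on its floor, upright, let go and at rest. Do not drop the fossil, and leave the yellow-capped amber bottle and the lime-green squeeze bottle where they stand.

Things in the scene. Friction and masses are not known exactly. Their poses are not given: they have to be found in the camera images.
- tray_blue: Blue kit tray, fixed to the bench, 110 x 204 mm, 14 mm high overall; origin at the centre of its underside, x along the short side, y along the long side, z up. Floor 4 mm thick, rim 4 mm thick; a 4 mm wide divider along x through the middle (same height as the rim, 14 mm) makes two equal compartments of 102 x 98 mm, whose centres lie at y = +51 mm and y = -51 mm. Rim and divider stand 10 mm above the floor.
- tray_orange: Orange kit tray, fixed to the bench, 110 x 204 mm, 14 mm high overall; origin at the centre of its underside, x along the short side, y along the long side, z up. Floor 4 mm thick, rim 4 mm thick; a 4 mm wide divider along x through the middle (same height as the rim, 14 mm) makes two equal compartments of 102 x 98 mm, whose centres lie at y = +51 mm and y = -51 mm. Rim and divider stand 10 mm above the floor.
- glue_mid (a point): Loose amber glue bottle with a BLACK cap and a pale paper label, standing upright: body 36 mm diameter up to 50 mm, shoulder, then a cap 25 mm in diameter from 60 to 78 mm; 78 mm tall, about 60 g. Point: on its axis, half-way up (39 mm above its underside). Its z axis is the upright axis.
- cup_mid (a point): Loose magenta plastic cup, open at the top, standing upright: 46 mm diameter at the foot, widening evenly to 60 mm at the rim, 75 mm tall, about 30 g, rigid. Point: on its axis, half-way up (37.5 mm above its underside). Its z axis is the upright axis.
- jar_mid (a point): Loose glass jar of white filler with a white lid, standing upright: body 48 mm diameter, lid 50 mm diameter from 42 to 58 mm; 58 mm tall, about 90 g. Point: on its axis, half-way up (29 mm above its underside). Its z axis is the upright axis.
- box_mid (a point): Loose grey square specimen box, open at the top: 64 x 64 mm outside, 28 mm tall, walls and floor 3 mm (58 x 58 mm inside), about 50 g. Point: its centre, half-way up (14 mm above its underside); x and y along its sides, z up.
- bone_mid (a point): Loose ivory-coloured fossil vertebra, standing on end like a spool: 32 mm diameter at both ends (the top end from 27 to 42 mm), 25 mm at the waist, 42 mm tall, about 60 g, with a narrow ridge (8 mm wide) up one side (+x) that stands out to 19.5 mm from the axis and reaches from 6 to 32 mm up. Point: on the spool's axis, half-way up (21 mm above its underside). x points to the ridge, z up; grasp across y.
- spare_mid (a point): Bystander, to be left alone: loose amber bottle with a YELLOW cap, otherwise the same shape and size as the black-capped one. Point: on its axis, 39 mm above its underside.
- squeeze_mid (a point): Bystander, to be left alone: loose lime-green squeeze bottle with a pointed nozzle, 48 mm diameter, 78 mm tall. Point: on its axis, 39 mm above its underside.
Not all that is in view belongs to the job. Of the things that look like the part that bears cup_mid, the largest one is meant.

How it is judged:
At the end, for the whole second after the job is handed in: Bottle and cup in different blue compartments, jar and box in different orange ones: upright (0.12 rad), underside within 4 mm of the floor, centre in the compartment. Vertebra on the box floor (4 mm), upright (0.15 rad), axis within 18 mm of the box centre. All below 0.02 m/s (x of glue_mid in the frame of tray_blue between -0.045 and 0.045 m and y of glue_mid in the frame of tray_blue between -0.095 and 0.095 m and z of glue_mid in the frame of tray_blue between 0.039 and 0.047 m and angle between each of glue_mid, cup_mid, jar_mid, box_mid's own z axis and vertical below 0.12 rad and x of cup_mid in the frame of tray_blue between -0.045 and 0.045 m and y of cup_mid in the frame of tray_blue between -0.095 and 0.095 m and z of cup_mid in the frame of tray_blue between 0.0375 and 0.0455 m and x of jar_mid in the frame of tray_orange between -0.045 and 0.045 m and y of jar_mid in the frame of tray_orange between -0.095 and 0.095 m and z of jar_mid in the frame of tray_orange between 0.029 and 0.037 m and x of box_mid in the frame of tray_orange between -0.045 and 0.045 m and y of box_mid in the frame of tray_orange between -0.095 and 0.095 m and z of box_mid in the frame of tray_orange between 0.014 and 0.022 m and ((y of glue_mid in the frame of tray_blue above 0.012 m and y of cup_mid in the frame of tray_blue below -0.012 m) or (y of glue_mid in the frame of tray_blue below -0.012 m and y of cup_mid in the frame of tray_blue above 0.012 m)) and ((y of jar_mid in the frame of tray_orange above 0.012 m and y of box_mid in the frame of tray_orange below -0.012 m) or (y of jar_mid in the frame of tray_orange below -0.012 m and y of box_mid in the frame of tray_orange above 0.012 m)) and horizontal distance between bone_mid and box_mid below 0.018 m and z of bone_mid in the frame of box_mid between 0.006 and 0.014 m and angle between bone_mid's own z axis and vertical below 0.15 rad and linear speed of each of glue, cup, jar, box, bone below 0.02 m/s); the robot touches nothing.
It fails at once if the yellow-capped bottle was moved more than 20 mm or knocked over (distance of spare_mid from where it was at the start of the episode above 0.02 m or angle between spare_mid's own z axis and vertical above 0.5 rad).
It fails at once if the lime-green squeeze bottle was moved more than 20 mm or knocked over (distance of squeeze_mid from where it was at the start of the episode above 0.02 m or angle between squeeze_mid's own z axis and vertical above 0.5 rad).
It fails at once if the fossil was dropped (falling free of the fingers faster than 0.6 m/s) (linear speed of bone above 0.6 m/s and contact force between the fingers and bone below 0.1 N).
It also fails if it takes over 131 s, if anything falls off the work surface, if the arm or the gripper's body presses on something with over 40 N, if the wrist force passes 120 N, or if a joint passes its speed limit or range.

## Working session

There is one attempt and no reset: what is moved stays moved. The work goes in short steps, Python scripts to look and compute and a shell command to move; the robot and the scene stay as the last step left them, time stands still between calls to the robot, and variables do not carry over. Pictures are saved under pics/ and viewed, about 12 in all and at most 16, crops included, and the job is handed in when it is done.

```bash
ls; mkdir -p pics; python3 - <<'E'
from plant import robot
import cv2,numpy as np
for n in("top","scene"):
    im,d=robot.get_image(n); cv2.imwrite(f"pics/{n}0.png",im); np.save(f"pics/{n}0.npy",d)
    p=robot.camera_params(n); print(n,np.round(p["mtx"],1).tolist(),np.round(p["cam_to_world"],3).tolist())
print(robot.get_obs()); print(robot.hold_point_z)
E
```

```text
pics
top [[481.8, 0.0, 266.3], [0.0, 481.8, 218.0], [0.0, 0.0, 1.0]] [[0.015, -0.979, 0.201, 0.314], [-1.0, -0.015, 0.001, 0.002], [0.002, -0.201, -0.98, 1.313], [0.0, 0.0, 0.0, 1.0]]
scene [[385.4, 0.0, 279.6], [0.0, 385.4, 213.3], [0.0, 0.0, 1.0]] [[0.88, 0.297, -0.371, 0.866], [0.475, -0.578, 0.664, -0.562], [-0.017, -0.76, -0.65, 0.57], [0.0, 0.0, 0.0, 1.0]]
{'clock': 0.1, 'joint_pos': array([ 1.05005230e+00,  2.76552820e-01,  1.50596508e+00,  1.40334570e-05,
        1.36068926e+00, -1.20988456e-01]), 'joint_velocities': array([-0.00104205, -0.00095954, -0.00046196,  0.00069804,  0.00127962,
       -0.00297305]), 'effort': array([ 2.00727482e-03, -4.05454302e+01, -2.37779403e+01,  7.05839368e-02,
        2.99032184e-02, -6.49834124e-05]), 'ee_pos': array([0.22353735, 0.52924437, 0.20469574]), 'orientation': array([-3.13999161e+00, -2.08479306e-04,  2.74183398e+00]), 'force': array([-1.25636778, -0.17255656,  0.15223482]), 'torque': array([-0.01908427,  0.01389698,  0.0238094 ]), 'opening': 0.9974378298092348}
-0.0188
```

View pics/top0.png

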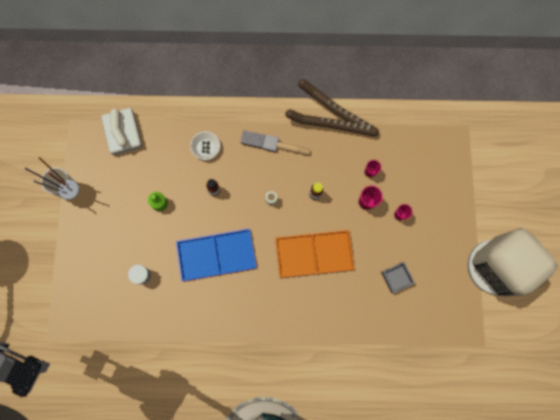

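View pics/scene0.png

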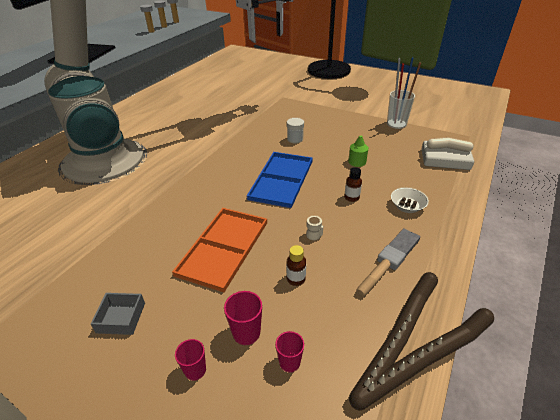

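The top view shows the jar (139,275), squeeze bottle (158,202), black-cap bottle (213,187), bone (271,198), yellow-cap bottle (317,190), big cup (371,198) with small ones at (373,168) and (404,213), box (398,278), blue tray (217,255) and orange tray (315,254). The scene view agrees with this.

```bash
cat > h.py <<'E'
from plant import robot
import cv2,numpy as np
def cloud(n,d):
    p=robot.camera_params(n);K=p["mtx"];T=p["cam_to_world"]
    v,u=np.mgrid[0:d.shape[0],0:d.shape[1]]
    c=np.stack([(u-K[0,2])/K[0,0]*d,(v-K[1,2])/K[1,1]*d,d],-1)
    return c@T[:3,:3].T+T[:3,3]
def ray(n,u,v,z):
    p=robot.camera_params(n);K=p["mtx"];T=p["cam_to_world"]
    r=T[:3,:3]@np.array([(u-K[0,2])/K[0,0],(v-K[1,2])/K[1,1],1]);o=T[:3,3]
    return o+r*(z-o[2])/r[2]
E
python3 - <<'E'
from h import *
P=cloud("top",np.load("pics/top0.npy")); im=cv2.imread("pics/top0.png")
hsv=cv2.cvtColor(im,cv2.COLOR_BGR2HSV)
ob=dict(jar=(139,275,13),sq=(158,202,13),glue=(213,187,11),bone=(271,198,10),spare=(317,190,12),cup=(371,198,13),cupA=(373,168,9),cupB=(404,213,9),box=(398,278,20))
for k,(u,v,r) in ob.items():
    q=P[v-r:v+r+1,u-r:u+r+1].reshape(-1,3); zt=np.percentile(q[:,2],99)
    q=q[q[:,2]>max(zt-.012,.008)]
    (c,s,a)=cv2.minAreaRect((q[:,:2]*1000).astype(np.float32))
    print(k,"ztop%.3f"%zt,np.round(c,0),np.round(s,0),round(a,1),len(q),np.round(ray("top",u,v,zt)[:2]*1000))
for k,(lo,hi) in dict(blue=((100,150,80),(125,255,255)),orange=((5,200,120),(14,255,255))).items():
    m=cv2.inRange(hsv,lo,hi); m[:220]=0;m[290:]=0
    c=max(cv2.findContours(m,0,1)[0],key=cv2.contourArea)[:,0]
    w=np.array([ray("top",*x,.012)[:2]*1000 for x in c],np.float32)
    print(k,cv2.minAreaRect(w))
E
```

```text
jar ztop0.063 [359. 184.] [371.  48.] 68.7 295 [416. 330.]
sq ztop0.076 [473. 152.] [437.  17.] 45.5 42 [607. 289.]
glue ztop0.080 [491.  84.] [389.  24.] 21.5 75 [649. 145.]
bone ztop0.047 [481. -10.] [334.  27.] 0.4 105 [630.  -9.]
spare ztop0.081 [492. -62.] [ 24. 377.] 66.4 73 [ 645. -130.]
cup ztop0.079 [ 493. -137.] [ 58. 450.] 45.2 110 [ 626. -273.]
cupA ztop0.057 [ 720. -288.] [41. 42.] 4.8 67 [ 715. -285.]
cupB ztop0.056 [ 470. -186.] [ 41. 487.] 34.9 68 [ 591. -365.]
box ztop0.031 [ 360. -196.] [ 66. 402.] 22.3 155 [ 420. -349.]
blue ((478.3271789550781, 138.2594757080078), (104.04048156738281, 197.19515991210938), 10.790238380432129)
orange ((485.5334167480469, -129.37612915039062), (103.20868682861328, 197.61257934570312), 6.9421281814575195)
```

```bash
python3 - <<'E'
from h import *
D=np.load("pics/top0.npy");P=cloud("top",D)
ob=dict(jar=(139,275,16,.058),sq=(158,202,14,.078),glue=(213,187,12,.078),bone=(271,198,11,.042),spare=(317,190,13,.078),cup=(371,198,16,.075),cupA=(373,168,11,.05),cupB=(404,213,11,.05),box=(398,278,22,.028))
for k,(u,v,r,zt) in ob.items():
    q=P[v-r:v+r+1,u-r:u+r+1].reshape(-1,3); q=q[(abs(q[:,2]-zt)<.008)]
    (c,s,a)=cv2.minAreaRect((q[:,:2]*1000).astype(np.float32))
    print(k,np.round(c,0),np.round(s,0),round(a,1),len(q),"z",np.median(q[:,2]).round(3))
P=cloud("scene",np.load("pics/scene0.npy"))
for k,(x,y,r,zt) in dict(jar=(410,325,35,.058),glue=(648,145,20,.078),bone=(630,-9,25,.042),cup=(626,-273,38,.075),box=(420,-349,50,.028)).items():
    q=P.reshape(-1,3);q=q[(np.hypot(q[:,0]-x/1e3,q[:,1]-y/1e3)<r/1e3)&(abs(q[:,2]-zt)<.008)]
    (c,s,a)=cv2.minAreaRect((q[:,:2]*1000).astype(np.float32))
    print("scene",k,np.round(c,0),np.round(s,0),round(a,1),len(q))
im=cv2.imread("pics/scene0.png");cv2.imwrite("pics/bone.png",cv2.resize(im[205:250,290:340],None,fx=10,fy=10,interpolation=2))
E
```

```text
jar [419. 334.] [47. 47.] 0.7 291 z 0.058
sq [620. 300.] [14. 12.] 67.8 23 z 0.075
glue [661. 151.] [24. 22.] 3.7 71 z 0.077
bone [633.  -9.] [31. 27.] 1.4 105 z 0.042
spare [ 654. -133.] [23. 24.] 49.0 70 z 0.077
cup [ 633. -275.] [58. 57.] 0.8 104 z 0.073
cupA [ 720. -288.] [41. 42.] 4.8 76 z 0.05
cupB [ 597. -368.] [41. 42.] 63.1 76 z 0.051
box [ 423. -351.] [64. 67.] 25.0 140 z 0.026
scene jar [420. 331.] [43. 50.] 25.7 139
scene glue [660. 148.] [11. 22.] 20.2 37
scene bone [640. -12.] [30. 31.] 13.2 162
scene cup [ 634. -276.] [60. 52.] 78.9 290
scene box [ 429. -353.] [66. 66.] 25.7 543
```

View pics/bone.png

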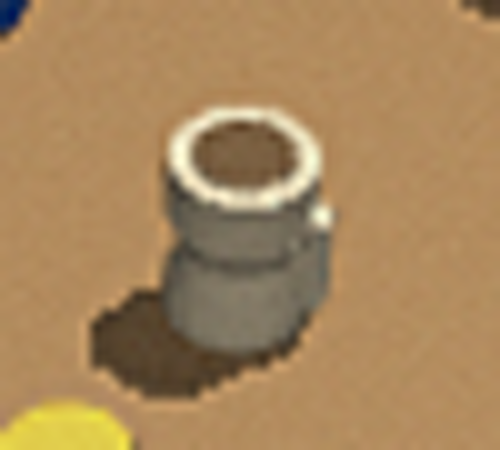

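```bash
cat >> h.py <<'E'
def wr(a): return (a+180)%360-180
def go(x,y,z,yaw):
    "tool-frame shift (mm) and turn about tool z (deg) to a tool-down target (mm, deg)"
    from scipy.spatial.transform import Rotation as Ro
    o=robot.get_obs();R=Ro.from_euler("xyz",o["orientation"]).as_matrix()
    t=R.T@(np.array([x,y,z])-o["ee_pos"]*1000)
    print("travel",np.round(t,1).tolist(),"drz",round(-wr(yaw-np.degrees(o["orientation"][2])),1),"dist",round(np.linalg.norm(t)),"t",round(o["clock"],2),"op",round(o["opening"],3),"F",np.round(o["force"],1).tolist(),"tcp",np.round(o["ee_pos"]*1000,1).tolist())
def wcloud():
    p=robot.camera_params("wrist");im,d=robot.get_image("wrist");K=p["mtx"];T=p["cam_to_world"]
    v,u=np.mgrid[0:d.shape[0],0:d.shape[1]]
    x=(u-K[0,2])/K[0,0];y=(v-K[1,2])/K[1,1];r=np.hypot(x,y)+1e-9
    t=np.tan(np.minimum(r,1.4))*d
    c=np.stack([x/r*t,y/r*t,d],-1)@T[:3,:3].T+T[:3,3]
    return im,np.where((d>0)[...,None]&(r<1.4)[...,None],c,np.nan)*1000
def near(P,x,y,r,z0,z1):
    q=P.reshape(-1,3);q=q[(np.hypot(q[:,0]-x,q[:,1]-y)<r)&(q[:,2]>z0)&(q[:,2]<z1)]
    c,s,a=cv2.minAreaRect(q[:,:2].astype(np.float32))
    print(np.round(c,1),np.round(s,1),round(a,1),len(q),"z",np.round(np.percentile(q[:,2],[5,50,95]),1)); return q
E
python3 - <<'E'
from h import *
go(425,-352,200,115)
r=ray("scene",322.2,226.5,.032)*1000;print("ridge",r, np.degrees(np.arctan2(r[1]+10,r[0]-636)),np.hypot(r[1]+10,r[0]-636))
E
```

```text
travel [-528.6, -733.3, 5.8] drz 42.1 dist 904 t 0.1 op 0.997 F [-1.3, -0.2, 0.2] tcp [223.5, 529.2, 204.7]
ridge [657.56227975  -9.40383271  32.        ] 1.583745796750882 21.570519777721394
```

```bash
python3 -m creep '{"dr":[[0,0,10],[0,0,20],[0,0,30],[0,0,42],[0,0,42],[0,0,42],[0,0,42],[0,0,42],[0,0,42],[0,0,42],[0,0,42],[0,0,42]],"travel":[[-35,-49,0],[-70,-98,0],[-105,-147,0],[-140,-195,0],[-175,-243,0],[-210,-291,0],[-245,-340,0],[-280,-388,0],[-315,-437,0],[-350,-486,0],[-385,-534,0],[-420,-583,0]],"grip":[100,100,100,100,100,100,100,100,100,100,100,100]}'; python3 -c "
from h import *
go(425,-352,200,115)"
```

```text
clock: 1.6
ee_pos: [0.3837, -0.1728, 0.2053]
orientation: [3.141, -0.0, 2.008]
force: [0.7, 0.8, 0.5]
opening: 1.006
travel [-179.9, -38.4, 5.3] drz 0.0 dist 184 t 1.6 op 1.006 F [0.7, 0.8, 0.5] tcp [383.7, -172.8, 205.3]
```

```bash
python3 -m creep '{"dr":[[0,0,0],[0,0,0],[0,0,0],[0,0,0],[0,0,0],[0,0,0]],"travel":[[-55,-12,5],[-110,-24,5],[-160,-36,5],[-178,-38,5],[-178,-38,5],[-178,-38,5]],"grip":[100,100,100,100,100,100]}'; python3 - <<'E'
from h import *
im,P=wcloud(); cv2.imwrite("pics/w1.png",im); np.save("pics/w1.npy",P)
near(P,425,-352,55,18,34); near(P,425,-352,55,-5,8); go(425,-352,200,115)
E
```

```text
clock: 2.35
ee_pos: [0.4244, -0.3462, 0.2003]
orientation: [3.142, -0.002, 2.01]
force: [0.9, -0.3, 1.2]
opening: 1.001
[ 427.5 -350.4] [64.1 64.9] 25.2 781 z [21.  27.  28.3]
[ 425.  -352.3] [109.  109.4] 24.9 5478 z [-1.2  0.7  3.5]
travel [-5.6, -2.0, 0.6] drz 0.2 dist 6 t 2.4 op 1.001 F [0.7, 0.3, -0.4] tcp [424.5, -346.1, 200.6]
```

View pics/w1.png

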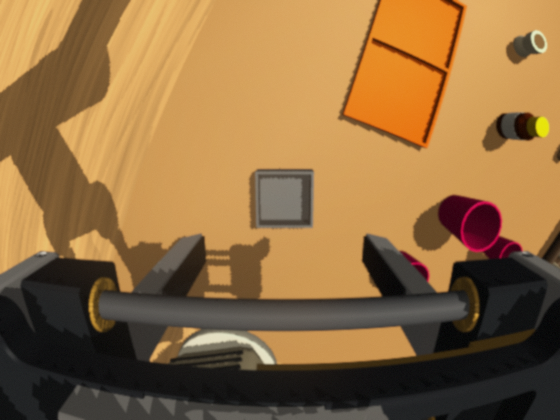

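The wrist view shows the box square to the jaws at (285,198), with nothing near it. The wrist cloud gives its centre at (427.5, -350.4) and its size as 64 x 65 mm, which matches. I'll descend to TCP z = 12 mm.

```bash
python3 - <<'E'
from h import *
P=np.load("pics/w1.npy")
near(P,485,-129,140,8,20); near(P,633,-275,42,66,82); near(P,636,-10,30,36,48)
go(427.5,-350.4,12,115)
E
```

```text
[ 489.2 -127.1] [111.4 205.3] 6.8 1955 z [ 9.1 13.2 14.7]
[ 636.1 -274. ] [58.7 58.7] 29.5 674 z [67.  72.8 75.3]
[638.1  -8.5] [32.5 30.9] 23.7 314 z [37.8 41.8 43.4]
travel [-5.4, 0.9, 188.6] drz 0.2 dist 189 t 2.4 op 1.001 F [0.7, 0.3, -0.4] tcp [424.5, -346.1, 200.6]
```

```bash
python3 -m creep '{"dr":[[0,0,0],[0,0,0],[0,0,0],[0,0,0],[0,0,0],[0,0,0],[0,0,0],[0,0,0],[0,0,0],[0,0,0],[0,0,0]],"travel":[[-5,1,50],[-5,1,100],[-5,1,145],[-5,1,175],[-5,1,188],[-5,1,188],[-5,1,188],[-5,1,188],[-5,1,188],[-5,1,188],[-5,1,188]],"grip":[100,100,100,100,100,100,60,55,50,50,50]}' 15;  python3 -c "
from h import *
go(427.5,-350.4,120,115)"
```

```text
clock: 3.78
ee_pos: [0.4282, -0.3526, 0.0131]
orientation: [3.141, 0.001, 2.009]
force: [0.0, 1.4, 4.8]
opening: 0.686
travel [2.1, 0.4, -106.9] drz 0.1 dist 107 t 3.77 op 0.686 F [0.0, 1.4, 4.8] tcp [428.2, -352.6, 13.1]
```

```bash
python3 -m creep '{"dr":[[0,0,0],[0,0,0],[0,0,0],[0,0,0],[0,0,0]],"travel":[[0,0,-5],[0,0,-30],[0,0,-70],[0,0,-90],[0,0,-90]],"grip":[50,50,50,50,50]}';  python3 -c "
from h import *
go(495.2,-177.7,103,96.8)"
```

```text
clock: 4.4
ee_pos: [0.4287, -0.353, 0.1038]
orientation: [3.14, 0.003, 2.009]
force: [-0.3, -0.3, -0.7]
opening: 0.678
travel [130.6, 134.6, 0.5] drz 18.3 dist 188 t 4.4 op 0.678 F [-0.3, -0.3, -0.7] tcp [428.7, -353.0, 103.8]
```

```bash
python3 -m creep '{"dr":[[0,0,5],[0,0,12],[0,0,18],[0,0,18],[0,0,18],[0,0,18],[0,0,18]],"travel":[[30,31,0],[70,72,0],[105,108,0],[124,128,0],[130,134,0],[130,134,0],[130,134,0]],"grip":[50,50,50,50,50,50,50]}';  python3 - <<'E'
from h import *
go(495.2,-177.7,18,96.8)
im,P=wcloud();cv2.imwrite("pics/w2.png",im);near(P,489,-127,140,8,20)
near(P,495,-178,55,100,145)
E
```

```text
clock: 5.28
ee_pos: [0.4937, -0.1787, 0.1021]
orientation: [-3.141, 0.0, 1.694]
force: [-0.3, 0.3, -0.7]
opening: 0.679
travel [0.9, 1.7, 84.1] drz 0.2 dist 84 t 5.28 op 0.679 F [-0.3, 0.3, -0.7] tcp [493.7, -178.7, 102.1]
[ 487.1 -110.8] [110.8 172.6] 6.8 3565 z [ 9.4 13.2 14.4]
[ 493.2 -174.9] [88.4 62.1] 7.0 5974 z [102.  115.9 141.1]
```

View pics/w2.png

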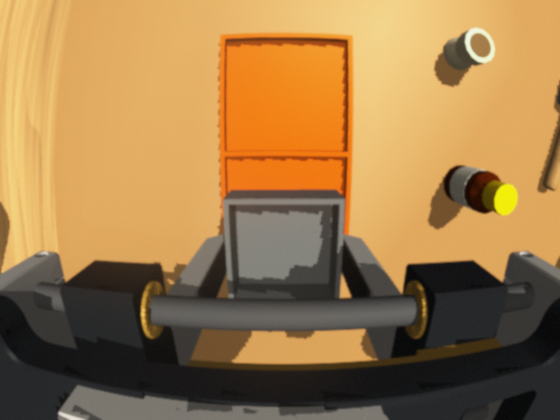

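The box is held level between the jaws at (285,245), in line with the front orange compartment. I'll lower it, release gently and rise.

```bash
python3 -m creep '{"dr":[[0,0,0],[0,0,0],[0,0,0],[0,0,0],[0,0,0],[0,0,0],[0,0,0],[0,0,0],[0,0,0]],"travel":[[1,2,35],[1,2,65],[1,2,78],[1,2,84],[1,2,84.5],[1,2,84.5],[1,2,84.5],[1,2,84.5],[1,2,84.5]],"grip":[50,50,50,50,50,50,72,76,76]}' && python3 -m creep '{"dr":[[0,0,0],[0,0,0],[0,0,0],[0,0,0],[0,0,0]],"travel":[[0,0,-20],[0,0,-60],[0,0,-110],[0,0,-150],[0,0,-150]],"grip":[76,80,100,100,100]}'; python3 - <<'E'
from h import *
go(495.2,-177.7,18,96.8)
im,P=wcloud();cv2.imwrite("pics/w3.png",im)
near(P,495,-178,48,22,40);near(P,638,-9,30,36,48)
go(638,-9,180,110)
E
```

```text
clock: 6.45
ee_pos: [0.4962, -0.1765, 0.0182]
orientation: [3.141, 0.0, 1.695]
force: [0.6, -0.5, -0.6]
opening: 0.762
clock: 7.08
ee_pos: [0.4981, -0.1775, 0.1714]
orientation: [3.135, 0.004, 1.695]
force: [-0.6, -0.3, -0.5]
opening: 1.002
travel [0.8, -3.9, 153.4] drz 0.3 dist 153 t 7.08 op 1.002 F [-0.6, -0.3, -0.5] tcp [498.1, -177.5, 171.4]
[ 496.1 -174.1] [64.3 64.4] 7.1 965 z [23.8 31.  32.4]
[637.1  -8.2] [31.7 31.3] 35.1 655 z [38.3 41.7 43.1]
travel [149.0, 161.0, -10.6] drz -12.9 dist 220 t 7.12 op 1.002 F [-0.5, -0.6, -0.1] tcp [496.6, -176.7, 169.2]
```

```bash
python3 - <<'E'
from h import *
T=robot.camera_params("wrist")["cam_to_world"];R=robot.get_obs()
print(np.round(T,3).tolist());a=R["orientation"][2];d=(T[:2,3]-R["ee_pos"][:2]);print(d@[np.cos(a),np.sin(a)],T[2,3]-R["ee_pos"][2])
go(575,-9,150,10)
E
```

```text
[[0.992, 0.118, 0.031, 0.488], [0.122, -0.965, -0.23, -0.109], [0.003, 0.232, -0.973, 0.348], [0.0, 0.0, 0.0, 1.0]]
0.06815969210865767 0.1784248721675612
travel [156.8, 98.4, 19.2] drz 87.1 dist 186 t 7.12 op 1.002 F [-0.5, -0.6, -0.1] tcp [496.6, -176.7, 169.2]
```

```bash
python3 -m creep '{"dr":[[0,0,10],[0,0,20],[0,0,30],[0,0,40],[0,0,50],[0,0,60],[0,0,70],[0,0,80],[0,0,87],[0,0,87],[0,0,87]],"travel":[[40,25,0],[80,50,0],[110,75,5],[130,98,15],[149,125,20],[149,155,20],[149,161,30],[149,161,40],[149,161,50],[149,161,54],[149,161,54]],"grip":[100,100,100,100,100,100,100,100,100,100,100]}'; python3 - <<'E'
from h import *
go(637,-8,15,10)
im,P=wcloud();cv2.imwrite("pics/w4.png",im)
q=near(P,637,-8,30,37,48);c=cv2.minEnclosingCircle(q[:,:2].astype(np.float32));print(c)
q=near(P,637,-8,30,10,33); r=q[:,:2]-np.array([637.3,-8.5]);
h=np.hypot(*r.T);m=(h>18);a=np.degrees(np.arctan2(r[m,1],r[m,0]));print(m.sum(),np.median(a),np.percentile(a,[10,90]),np.median(h[m]))
cv2.imwrite("pics/w4.png",cv2.resize(im[120:330,180:390],None,fx=2.5,fy=2.5,interpolation=2))
E
```

```text
clock: 8.5
ee_pos: [0.6365, -0.0086, 0.1126]
orientation: [-3.141, 0.002, 0.178]
force: [-0.6, 0.0, -0.1]
opening: 0.999
travel [0.8, -0.4, 97.6] drz 0.2 dist 98 t 8.5 op 0.999 F [-0.6, 0.0, -0.1] tcp [636.5, -8.6, 112.6]
[638.1  -7.3] [31.4 30.5] 74.3 1183 z [40.2 41.6 42.8]
((637.7533569335938, -7.288759708404541), 15.943339347839355)
[649.4  -6.3] [15.5 30.6] 4.9 156 z [10.8 29.  32.3]
63 9.108433453879906 [ 1.28075149 18.83732533] 19.60798143247734
```

View pics/w4.png

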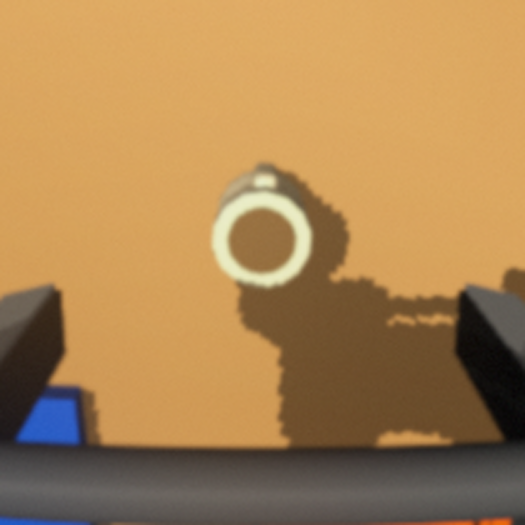

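The wrist crop shows the ridge pointing straight up from the bone's ring at (262,180). Its azimuth is about 9°, so the jaws at yaw 10° lie across y as wanted. I'll grasp only the top end, with TCP at about 27 mm.

```bash
python3 -m creep '{"dr":[[0,0,0],[0,0,0],[0,0,0],[0,0,0],[0,0,0],[0,0,0],[0,0,0],[0,0,0],[0,0,0],[0,0,0],[0,0,0],[0,0,0]],"travel":[[1,-1,40],[1,-1,70],[1,-1,85],[1,-1,85],[1,-1,85],[1,-1,85],[1,-1,85],[1,-1,85],[1,-1,85],[1,-1,85],[1,-1,85],[1,-1,85]],"grip":[100,80,60,45,40,35,30,25,20,15,10,10]}' 20;  python3 -c "
from h import *
go(637.5,-8,120,10)"
```

```text
clock: 10.05
ee_pos: [0.6386, -0.0077, 0.0296]
orientation: [3.141, -0.001, 0.176]
force: [-1.1, -0.3, 5.3]
opening: 0.335
travel [-1.0, 0.2, -90.4] drz 0.1 dist 90 t 10.05 op 0.335 F [-1.1, -0.3, 5.3] tcp [638.6, -7.7, 29.6]
```

```bash
python3 -m creep '{"dr":[[0,0,0],[0,0,0],[0,0,0],[0,0,0],[0,0,0],[0,0,0]],"travel":[[0,0,-5],[0,0,-25],[0,0,-50],[0,0,-70],[0,0,-80],[0,0,-80]],"grip":[10,10,10,10,10,10]}';  python3 - <<'E'
from h import *
go(496.1,-174.1,109,10)
im,P=wcloud();cv2.imwrite("pics/w5.png",cv2.resize(im[120:330,180:390],None,fx=2.5,fy=2.5,interpolation=2))
z=robot.get_obs()["ee_pos"][2]*1000;near(P,638,-8,25,z-40,z-5);near(P,638,-8,14,z+5,z+25)
E
```

```text
clock: 10.8
ee_pos: [0.6383, -0.0075, 0.1092]
orientation: [3.142, -0.001, 0.176]
force: [-0.3, 0.0, -0.7]
opening: 0.33
travel [-169.2, 139.1, 0.1] drz 0.1 dist 219 t 10.8 op 0.33 F [-0.3, 0.0, -0.7] tcp [638.3, -7.5, 109.2]
[648.1  -4.5] [17.6 31.2] 10.6 402 z [82.  89.2 99.7]
[638.   -8.1] [27.6 27.8] 10.1 1881 z [120.1 121.2 122.3]
```

View pics/w5.png

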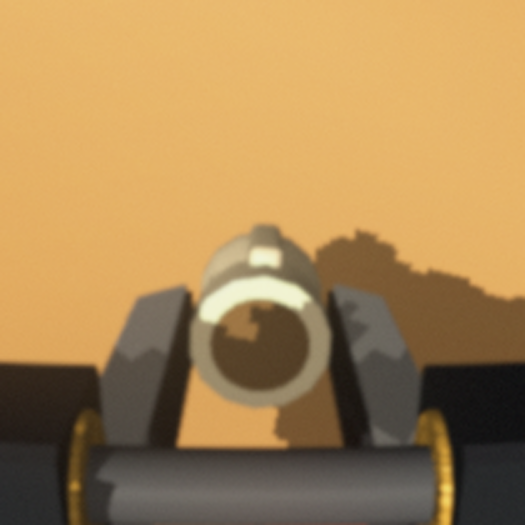

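The bone hangs upright, gripped evenly. Its top is at z 121 with the TCP at 109, so its underside is 30 mm below the TCP. I'll carry it over the box.

```bash
python3 -m creep '{"dr":[[0,0,0],[0,0,0],[0,0,0],[0,0,0],[0,0,0],[0,0,0],[0,0,0],[0,0,0],[0,0,0],[0,0,0]],"travel":[[-15,12,0],[-40,33,0],[-70,58,0],[-100,82,0],[-130,107,0],[-152,125,0],[-164,135,0],[-169,139,0],[-169,139,0],[-169,139,0]],"grip":[10,10,10,10,10,10,10,10,10,10]}';  python3 - <<'E'
from h import *
go(496.1,-174.1,37,10)
im,P=wcloud();near(P,496,-174,48,22,40)
z=robot.get_obs()["ee_pos"][2]*1000;near(P,496,-174,14,z+5,z+25)
E
```

```text
clock: 12.1
ee_pos: [0.4966, -0.1735, 0.1089]
orientation: [-3.141, -0.0, 0.177]
force: [0.4, 0.3, -1.0]
opening: 0.332
travel [-0.7, 0.5, 71.9] drz 0.1 dist 72 t 12.1 op 0.332 F [0.4, 0.3, -1.0] tcp [496.6, -173.5, 108.9]
[ 504. -173.] [48.4 64.5] 7.3 948 z [23.8 31.1 32.3]
[ 495.9 -174. ] [27.6 27.7] 61.6 1866 z [119.8 121.  122.1]
```

```bash
python3 -m creep '{"dr":[[0,0,0],[0,0,0],[0,0,0],[0,0,0],[0,0,0],[0,0,0],[0,0,0],[0,0,0]],"travel":[[0,0,20],[0,0,45],[0,0,60],[0,0,66],[0,0,69],[0,0,71],[0,0,71.5],[0,0,71.5]],"grip":[10,10,10,10,10,10,10,10]}';  python3 - <<'E'
from h import *
go(496.1,-174.1,37,10)
im,P=wcloud();near(P,496,-174,14,42,60)
E
```

```text
clock: 13.15
ee_pos: [0.4964, -0.1741, 0.0378]
orientation: [3.141, -0.001, 0.176]
force: [0.2, -0.1, 0.1]
opening: 0.328
travel [-0.3, -0.1, 0.8] drz 0.1 dist 1 t 13.15 op 0.328 F [0.2, -0.1, 0.1] tcp [496.4, -174.1, 37.8]
[ 496. -174.] [27.7 27.6] 47.2 1865 z [48.8 49.9 50.9]
```

```bash
python3 -m creep '{"dr":[[0,0,0],[0,0,0],[0,0,0],[0,0,0],[0,0,0],[0,0,0],[0,0,0],[0,0,0]],"travel":[[0,0,1],[0,0,1],[0,0,1],[0,0,1],[0,0,1],[0,0,1],[0,0,1],[0,0,1]],"grip":[10,10,10,40,50,60,70,70]}' && python3 -m creep '{"dr":[[0,0,0],[0,0,0],[0,0,0],[0,0,0],[0,0,0],[0,0,0]],"travel":[[0,0,-15],[0,0,-50],[0,0,-100],[0,0,-140],[0,0,-150],[0,0,-150]],"grip":[70,70,90,100,100,100]}';  python3 - <<'E'
from h import *
im,P=wcloud();near(P,496,-174,20,42,60);near(P,496,-174,48,22,36)
cv2.imwrite("pics/w6.png",im)
go(419,333,180,97)
E
```

```text
clock: 14.2
ee_pos: [0.4961, -0.174, 0.0364]
orientation: [-3.141, -0.0, 0.176]
force: [0.1, 1.1, 0.2]
opening: 0.7
clock: 14.95
ee_pos: [0.4961, -0.174, 0.187]
orientation: [3.141, -0.001, 0.176]
force: [-1.1, 0.4, -0.6]
opening: 0.996
[ 495.4 -172.7] [31.3 30.9] 2.3 784 z [47.1 48.6 49.9]
[ 495.9 -173.9] [64.8 64.5] 7.2 921 z [23.8 31.  32.6]
travel [13.6, -512.2, 6.2] drz -86.9 dist 512 t 15.0 op 1.001 F [-0.8, -0.3, -0.7] tcp [495.4, -173.7, 185.8]
```

View pics/w6.png

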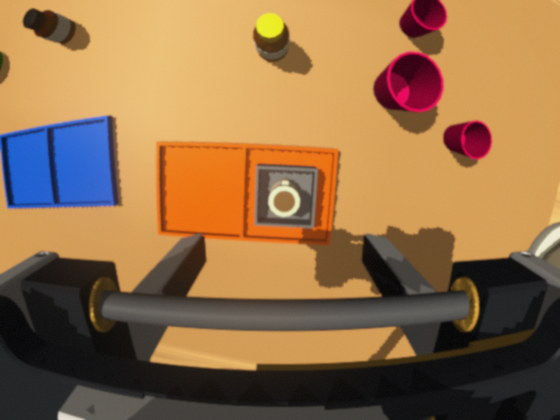

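The bone stands centred in the box at (284,199), upright with its top at 49 mm, and the box is in the front orange compartment. Next is the jar.

```bash
python3 -m creep '{"dr":[[0,0,-10],[0,0,-20],[0,0,-30],[0,0,-40],[0,0,-50],[0,0,-60],[0,0,-70],[0,0,-80],[0,0,-87],[0,0,-87],[0,0,-87],[0,0,-87]],"travel":[[1,-40,0],[3,-95,0],[5,-150,0],[6,-205,0],[8,-260,0],[9,-315,0],[10,-370,0],[11,-425,0],[12,-470,0],[13,-500,0],[14,-512,0],[14,-512,0]],"grip":[100,100,100,100,100,100,100,100,100,100,100,100]}';  python3 - <<'E'
from h import *
im,P=wcloud();q=near(P,419,333,40,50,66);print(cv2.minEnclosingCircle(q[:,:2].astype(np.float32)))
go(419,333,24,97)
E
```

```text
clock: 16.5
ee_pos: [0.4196, 0.3321, 0.1852]
orientation: [-3.139, 0.002, 1.696]
force: [-0.1, -0.8, -0.3]
opening: 0.998
[421.4 337.4] [49.3 48.6] 7.2 2033 z [56.  57.2 58.4]
((421.8257141113281, 336.8682556152344), 25.061912536621094)
travel [1.8, -0.4, 161.5] drz 0.1 dist 162 t 16.55 op 1.002 F [-0.5, -0.7, -0.2] tcp [419.9, 331.5, 185.5]
```

```bash
python3 -m creep '{"dr":[[0,0,0],[0,0,0],[0,0,0],[0,0,0],[0,0,0],[0,0,0],[0,0,0],[0,0,0],[0,0,0],[0,0,0],[0,0,0]],"travel":[[5,2,50],[5,2,105],[5,2,145],[5,2,160],[5,2,160],[5,2,160],[5,2,160],[5,2,160],[5,2,160],[5,2,160],[5,2,160]],"grip":[100,100,100,100,70,60,50,40,30,30,30]}' 20 && python3 -m creep '{"dr":[[0,0,0],[0,0,0],[0,0,0],[0,0,0],[0,0,0],[0,0,0]],"travel":[[0,0,-5],[0,0,-30],[0,0,-70],[0,0,-100],[0,0,-110],[0,0,-110]],"grip":[30,30,30,30,30,30]}';  python3 - <<'E'
from h import *
im,P=wcloud();z=robot.get_obs()["ee_pos"][2]*1000;near(P,421.6,336.8,20,z+10,z+60)
import math;c=np.array([489.2,-127.1])+51*np.array([-math.sin(.1187),math.cos(.1187)]);print(c)
go(*c,z,97)
E
```

```text
clock: 17.92
ee_pos: [0.4218, 0.338, 0.0271]
orientation: [3.141, -0.0, 1.695]
force: [-0.6, 0.2, 5.8]
opening: 0.525
clock: 18.68
ee_pos: [0.4215, 0.3377, 0.1363]
orientation: [3.141, -0.0, 1.695]
force: [0.3, -0.1, -2.1]
opening: 0.526
[421.3 339.6] [39.6 34.4] 5.9 4108 z [165.5 166.4 167.4]
[483.16050578 -76.45886544]
travel [-418.3, 10.7, 0.3] drz 0.1 dist 418 t 18.73 op 0.527 F [-0.4, 0.1, -1.0] tcp [420.9, 337.3, 135.5]
```

```bash
python3 -m creep '{"dr":[[0,0,0],[0,0,0],[0,0,0],[0,0,0],[0,0,0],[0,0,0],[0,0,0],[0,0,0],[0,0,0],[0,0,0],[0,0,0]],"travel":[[-25,0,0],[-70,2,0],[-120,3,0],[-175,4,0],[-230,6,0],[-285,7,0],[-340,8,0],[-385,9,0],[-410,10,0],[-418,11,0],[-418,11,0]],"grip":[30,30,30,30,30,30,30,30,30,30,30]}' && python3 -m creep '{"dr":[[0,0,0],[0,0,0],[0,0,0],[0,0,0],[0,0,0],[0,0,0],[0,0,0]],"travel":[[0,0,40],[0,0,75],[0,0,95],[0,0,100],[0,0,102],[0,0,102],[0,0,102]],"grip":[30,30,30,30,30,30,30]}'; python3 - <<'E'
from h import *
im,P=wcloud();near(P,483,-76,20,40,90)
go(483.2,-76.5,31.5,97)
E
```

```text
clock: 20.1
ee_pos: [0.4835, -0.0753, 0.1355]
orientation: [-3.14, -0.001, 1.694]
force: [-0.1, 0.6, -0.5]
opening: 0.526
clock: 20.98
ee_pos: [0.4847, -0.0758, 0.0352]
orientation: [3.14, 0.001, 1.695]
force: [-0.6, -0.1, -0.5]
opening: 0.525
[482.6 -73.6] [39.8 35. ] 8.3 4213 z [64.4 65.3 66.3]
travel [-0.5, -1.5, 3.7] drz 0.1 dist 4 t 21.02 op 0.527 F [0.5, 0.4, -1.2] tcp [484.6, -75.8, 35.2]
```

```bash
python3 -m creep '{"dr":[[0,0,0],[0,0,0],[0,0,0],[0,0,0],[0,0,0],[0,0,0],[0,0,0]],"travel":[[0,-1,2],[0,-1,3],[0,-1,3],[0,-1,3],[0,-1,3],[0,-1,3],[0,-1,3]],"grip":[30,30,30,30,60,80,80]}' && python3 -m creep '{"dr":[[0,0,0],[0,0,0],[0,0,0],[0,0,0],[0,0,0],[0,0,0]],"travel":[[0,0,-15],[0,0,-50],[0,0,-100],[0,0,-145],[0,0,-155],[0,0,-155]],"grip":[80,90,100,100,100,100]}';  python3 - <<'E'
from h import *
im,P=wcloud();near(P,483,-76,40,50,70);near(P,660,151,30,70,85)
go(662,151,187,97)
E
```

```text
clock: 21.9
ee_pos: [0.4832, -0.0758, 0.0315]
orientation: [3.141, 0.0, 1.695]
force: [0.4, -0.5, 0.1]
opening: 0.776
clock: 22.65
ee_pos: [0.483, -0.0758, 0.1864]
orientation: [3.141, 0.0, 1.695]
force: [-1.0, -0.7, 0.1]
opening: 1.001
[482.8 -76.5] [48.7 49.1] 57.1 2073 z [59.7 61.2 62.4]
[664.1 152.5] [24.6 24.4] 0.3 378 z [71.3 77.3 78.8]
travel [202.7, 206.3, -1.8] drz 0.1 dist 289 t 22.7 op 1.004 F [0.1, 0.6, -0.2] tcp [482.3, -75.6, 185.4]
```

```bash
python3 -m creep '{"dr":[[0,0,0],[0,0,0],[0,0,0],[0,0,0],[0,0,0],[0,0,0],[0,0,0],[0,0,0],[0,0,0]],"travel":[[25,25,0],[65,66,0],[105,107,0],[145,148,0],[180,184,0],[200,204,0],[204,208,0],[204,208,0],[204,208,0]],"grip":[100,100,100,100,100,100,100,100,100]}';  python3 - <<'E'
from h import *
im,P=wcloud();q=near(P,664,152,30,70,85);print(cv2.minEnclosingCircle(q[:,:2].astype(np.float32)));
near(P,478,140,130,8,20)
go(664,152.5,24,97)
E
```

```text
clock: 23.82
ee_pos: [0.6634, 0.151, 0.1862]
orientation: [-3.14, 0.0, 1.694]
force: [0.3, -0.2, 1.1]
opening: 1.0
[664.5 153.1] [24.1 24.1] 33.9 580 z [75.1 77.2 78.4]
((664.6511840820312, 152.73472595214844), 12.535931587219238)
[481.9 140.9] [112.3 204.9] 10.9 2169 z [ 8.7 12.8 14.3]
travel [1.4, 0.7, 162.5] drz 0.0 dist 163 t 23.88 op 0.997 F [-0.4, -0.1, 0.2] tcp [663.5, 151.1, 186.5]
```

```bash
python3 -m creep '{"dr":[[0,0,0],[0,0,0],[0,0,0],[0,0,0],[0,0,0],[0,0,0],[0,0,0],[0,0,0],[0,0,0],[0,0,0],[0,0,0],[0,0,0]],"travel":[[2,1,50],[2,1,105],[2,1,145],[2,1,160],[2,1,160],[2,1,160],[2,1,160],[2,1,160],[2,1,160],[2,1,160],[2,1,160],[2,1,160]],"grip":[100,100,100,80,60,50,40,30,20,15,15,15]}' 20 && python3 -m creep '{"dr":[[0,0,0],[0,0,0],[0,0,0],[0,0,0],[0,0,0],[0,0,0]],"travel":[[0,0,-5],[0,0,-30],[0,0,-70],[0,0,-100],[0,0,-110],[0,0,-110]],"grip":[15,15,15,15,15,15]}';  python3 - <<'E'
from h import *
im,P=wcloud();z=robot.get_obs()["ee_pos"][2]*1000;near(P,664,152.5,20,z+40,z+70)
go(472.4,191.1,z,97)
E
```

```text
clock: 25.38
ee_pos: [0.6652, 0.1545, 0.0269]
orientation: [3.141, -0.0, 1.695]
force: [-1.1, 0.3, 3.9]
opening: 0.377
clock: 26.12
ee_pos: [0.665, 0.1544, 0.1364]
orientation: [3.141, -0.0, 1.695]
force: [-0.3, 0.4, -1.0]
opening: 0.379
[664.2 156.4] [36.7 18.3] 7.3 2124 z [177.2 186.3 190.9]
travel [60.2, -185.9, 0.3] drz 0.1 dist 195 t 26.18 op 0.379 F [-0.1, 0.5, -0.9] tcp [664.4, 154.3, 135.3]
```

```bash
python3 -m creep '{"dr":[[0,0,0],[0,0,0],[0,0,0],[0,0,0],[0,0,0],[0,0,0],[0,0,0],[0,0,0]],"travel":[[8,-25,0],[23,-70,0],[39,-120,0],[52,-160,0],[58,-180,0],[60,-186,0],[60,-186,0],[60,-186,0]],"grip":[15,15,15,15,15,15,15,15]}' && python3 -m creep '{"dr":[[0,0,0],[0,0,0],[0,0,0],[0,0,0],[0,0,0],[0,0,0],[0,0,0]],"travel":[[0,0,40],[0,0,75],[0,0,95],[0,0,101],[0,0,103],[0,0,103],[0,0,103]],"grip":[15,15,15,15,15,15,15]}'; python3 - <<'E'
from h import *
im,P=wcloud();q=near(P,472,191,9,70,100);cv2.imwrite("pics/w7.png",im)
go(472.4,191.1,31,97)
E
```

```text
clock: 27.18
ee_pos: [0.4747, 0.1908, 0.1364]
orientation: [3.141, 0.0, 1.694]
force: [0.5, 0.1, 0.1]
opening: 0.376
clock: 28.05
ee_pos: [0.4738, 0.1912, 0.0343]
orientation: [3.14, -0.0, 1.695]
force: [-0.3, -1.1, -1.4]
opening: 0.378
[471.5 193.4] [17.7 13. ] 8.9 862 z [83.6 84.6 85.5]
travel [0.1, -1.2, 3.2] drz 0.1 dist 3 t 28.1 op 0.38 F [1.0, 0.5, -0.5] tcp [473.6, 191.1, 34.2]
```

View pics/w7.png

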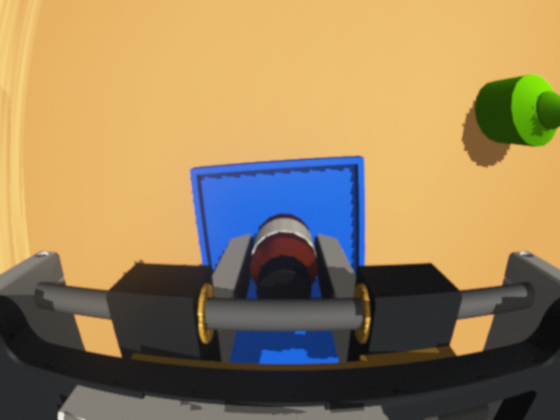

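The bottle is upright in the jaws at (285,250), inside the far blue compartment. Its top is at 84.6 mm and should be at 82, so I'll lower it 2.7 mm more, release and go on to the cup.

```bash
python3 -m creep '{"dr":[[0,0,0],[0,0,0],[0,0,0],[0,0,0],[0,0,0],[0,0,0],[0,0,0],[0,0,0]],"travel":[[0,-1,2],[0,-1,2.7],[0,-1,2.7],[0,-1,2.7],[0,-1,2.7],[0,-1,2.7],[0,-1,2.7],[0,-1,2.7]],"grip":[15,15,15,15,45,60,70,70]}' && python3 -m creep '{"dr":[[0,0,0],[0,0,0],[0,0,0],[0,0,0],[0,0,0],[0,0,0]],"travel":[[0,0,-15],[0,0,-50],[0,0,-100],[0,0,-145],[0,0,-155],[0,0,-155]],"grip":[70,80,100,100,100,100]}';  python3 - <<'E'
from h import *
im,P=wcloud();near(P,472,191,25,70,90)
go(636.1,-274,187,120)
E
```

```text
clock: 29.1
ee_pos: [0.4721, 0.1909, 0.0307]
orientation: [3.142, -0.0, 1.695]
force: [-0.1, 0.3, 0.3]
opening: 0.695
clock: 29.85
ee_pos: [0.4721, 0.1909, 0.1864]
orientation: [3.14, -0.0, 1.695]
force: [-0.5, -0.6, -0.5]
opening: 0.999
[471.8 189.5] [24.  24.4] 5.8 617 z [76.2 81.1 82.3]
travel [-481.5, 106.1, -1.8] drz -22.9 dist 493 t 29.9 op 1.003 F [0.0, -0.2, -0.0] tcp [471.4, 190.7, 185.3]
```

```bash
python3 -m creep '{"dr":[[0,0,-5],[0,0,-12],[0,0,-18],[0,0,-23],[0,0,-23],[0,0,-23],[0,0,-23],[0,0,-23],[0,0,-23],[0,0,-23],[0,0,-23],[0,0,-23]],"travel":[[-30,7,0],[-80,18,0],[-135,30,0],[-190,42,0],[-245,54,0],[-300,66,0],[-355,78,0],[-410,90,0],[-455,100,0],[-475,105,0],[-481,106,0],[-481,106,0]],"grip":[100,100,100,100,100,100,100,100,100,100,100,100]}';  python3 - <<'E'
from h import *
im,P=wcloud();cv2.imwrite("pics/w8.png",im);q=near(P,636,-274,40,66,82);print(cv2.minEnclosingCircle(q[:,:2].astype(np.float32)))
for x,y in((720,-288),(597,-368)): near(P,x,y,28,42,58)
go(636.1,-274,27,120)
E
```

```text
clock: 31.4
ee_pos: [0.6361, -0.272, 0.1852]
orientation: [-3.141, -0.002, 2.097]
force: [0.0, 0.3, -0.1]
opening: 0.997
[ 636.4 -273.6] [58.2 58.3] 30.1 849 z [67.5 73.7 75.2]
((636.287353515625, -273.6250915527344), 29.68331527709961)
[ 721.7 -288.2] [37.6 42.9] 34.8 426 z [42.8 50.9 53.9]
[ 606.4 -364.4] [30.9 42.3] 14.9 375 z [42.9 50.6 53.8]
travel [-2.3, -1.3, 158.6] drz 0.2 dist 159 t 31.45 op 1.0 F [-0.2, -1.1, -0.1] tcp [636.2, -271.6, 185.6]
```

View pics/w8.png

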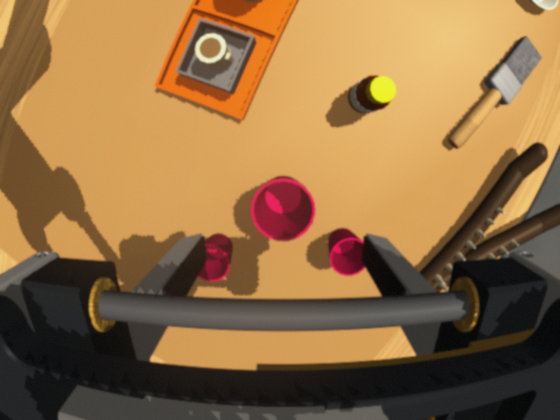

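The wrist view shows the big cup at (283,210) between the jaws, with the small cups at (213,258) and (347,253) clear of the finger paths by more than 25 mm. Descending.

```bash
python3 -m creep '{"dr":[[0,0,0],[0,0,0],[0,0,0],[0,0,0],[0,0,0],[0,0,0],[0,0,0],[0,0,0],[0,0,0],[0,0,0],[0,0,0]],"travel":[[-2,0,50],[-2,0,105],[-2,0,145],[-2,0,157],[-2,0,157],[-2,0,157],[-2,0,157],[-2,0,157],[-2,0,157],[-2,0,157],[-2,0,157]],"grip":[100,100,100,100,80,70,60,50,40,35,35]}' 15 && python3 -m creep '{"dr":[[0,0,0],[0,0,0],[0,0,0],[0,0,0],[0,0,0],[0,0,0]],"travel":[[0,0,-5],[0,0,-30],[0,0,-70],[0,0,-100],[0,0,-110],[0,0,-110]],"grip":[35,35,35,35,35,35]}';  python3 - <<'E'
from h import *
im,P=wcloud();z=robot.get_obs()["ee_pos"][2]*1000;m=cv2.inRange(cv2.cvtColor(im,cv2.COLOR_BGR2HSV),(160,100,60),(178,255,255));P[m==0]=np.nan
near(P,636,-274,40,z+10,z+70)
q=near(P,636,-274,40,z+40,z+70)
go(491.6,90.9,z,97)
E
```

```text
clock: 32.83
ee_pos: [0.6384, -0.2757, 0.0301]
orientation: [3.14, 0.002, 2.096]
force: [-0.8, -0.9, 5.9]
opening: 0.629
clock: 33.58
ee_pos: [0.6376, -0.275, 0.1386]
orientation: [3.141, -0.0, 2.096]
force: [-0.2, 0.0, -0.4]
opening: 0.63
[ 635.4 -271.3] [56.7 56.2] 73.7 4900 z [149.8 170.4 183.4]
[ 634.5 -271.4] [58.  54.9] 68.3 1853 z [178.8 182.5 183.8]
travel [389.3, 57.5, 0.6] drz 23.1 dist 394 t 33.62 op 0.628 F [-0.0, 0.4, 0.4] tcp [637.0, -274.7, 137.6]
```

```bash
python3 -m creep '{"dr":[[0,0,5],[0,0,11],[0,0,17],[0,0,23],[0,0,23],[0,0,23],[0,0,23],[0,0,23],[0,0,23],[0,0,23],[0,0,23]],"travel":[[20,3,0],[60,9,0],[110,16,0],[160,24,0],[215,32,0],[270,40,0],[325,48,0],[365,54,0],[384,57,0],[389,57,0],[389,57,0]],"grip":[35,35,35,35,35,35,35,35,35,35,35]}' && python3 -m creep '{"dr":[[0,0,0],[0,0,0],[0,0,0],[0,0,0],[0,0,0],[0,0,0],[0,0,0]],"travel":[[0,0,40],[0,0,75],[0,0,95],[0,0,101],[0,0,101],[0,0,101],[0,0,101]],"grip":[35,35,35,35,35,35,35]}'; python3 - <<'E'
from h import *
im,P=wcloud();cv2.imwrite("pics/w9.png",im);m=cv2.inRange(cv2.cvtColor(im,cv2.COLOR_BGR2HSV),(160,100,60),(178,255,255));P[m==0]=np.nan
near(P,491,91,40,74,100);q=near(P,491,91,40,40,60)
go(491.6,90.9,34,97)
E
```

```text
clock: 35.0
ee_pos: [0.4923, 0.0893, 0.1384]
orientation: [-3.141, 0.001, 1.694]
force: [-0.3, -0.5, -1.4]
opening: 0.624
clock: 35.88
ee_pos: [0.4927, 0.09, 0.0386]
orientation: [3.14, 0.0, 1.695]
force: [-0.4, -0.1, -0.9]
opening: 0.629
[492.5  94.1] [56.  57.8] 54.8 2249 z [75.3 82.4 83.9]
[491.7  93.4] [51.9 51.9] 53.8 2344 z [41.1 50.4 58.8]
travel [0.9, -0.8, 4.5] drz 0.1 dist 5 t 35.92 op 0.63 F [-0.5, -0.5, -0.0] tcp [492.5, 90.1, 38.5]
```

View pics/w9.png

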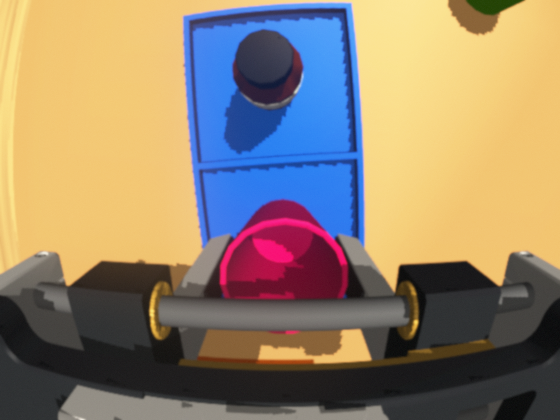

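The cup is held above the near blue compartment at (285,265), and the bottle is in the far one at (267,60). The rim is at about 83.5 mm and should be at 79, so I'll lower it 4.5 mm and release.

```bash
python3 -m creep '{"dr":[[0,0,0],[0,0,0],[0,0,0],[0,0,0],[0,0,0],[0,0,0],[0,0,0],[0,0,0]],"travel":[[0,-1,3],[0,-1,4.5],[0,-1,4.5],[0,-1,4.5],[0,-1,4.5],[0,-1,4.5],[0,-1,4.5],[0,-1,4.5]],"grip":[35,35,35,35,70,80,90,90]}' && python3 -m creep '{"dr":[[0,0,0],[0,0,0],[0,0,0],[0,0,0],[0,0,0],[0,0,0],[0,0,0],[0,0,0],[0,0,0],[0,0,0],[0,0,0],[0,0,0]],"travel":[[0,0,-15],[0,0,-50],[0,0,-100],[0,0,-145],[0,0,-170],[-50,0,-180],[-100,0,-180],[-150,0,-180],[-180,0,-180],[-180,0,-180],[-180,0,-180],[-180,0,-180]],"grip":[90,100,100,100,100,100,100,100,100,100,100,100]}';  python3 - <<'E'
from h import *
im,P=wcloud();cv2.imwrite("pics/w10.png",im)
for x,y,r,a,b in((492,91,40,66,84),(472,190,25,70,90),(483,-76,40,52,70),(496,-174,48,22,36),(496,-174,20,42,60),(657,-133,25,70,90)): near(P,x,y,r,a,b)
im,d=robot.get_image("scene");cv2.imwrite("pics/end.png",im)
im,d=robot.get_image("top");Q=cloud("top",d)*1000
near(Q,654,-133,25,70,86);near(Q,620,300,25,66,86)
E
```

```text
clock: 36.92
ee_pos: [0.4909, 0.0899, 0.0331]
orientation: [-3.141, -0.0, 1.695]
force: [-0.9, -0.3, 0.9]
opening: 0.901
clock: 38.42
ee_pos: [0.5129, -0.0874, 0.2133]
orientation: [-3.142, -0.001, 1.696]
force: [-0.5, 0.4, -0.2]
opening: 0.997
[489.6  90.9] [59.2 56.2] 0.7 799 z [67.2 77.  79.3]Traceback (most recent call last):
  File "<stdin>", line 3, in <module>
  File "h.py", line 29, in near
    print(np.round(c,1),np.round(s,1),round(a,1),len(q),"z",np.round(np.percentile(q[:,2],[5,50,95]),1)); return q
                                                                     ~~~~~~~~~~~~~^^^^^^^^^^^^^^^^^^
    return _quantile_unchecked(
        a, q, axis, out, overwrite_input, method, keepdims, weights)
    return _ureduce(a,
                    func=_quantile_ureduce_func,
    ...<5 lines>...
                    overwrite_input=overwrite_input,
                    method=method)
    r = func(a, **kwargs)
    result = _quantile(arr,
                       quantiles=q,
    ...<2 lines>...
                       out=out,
                       weights=wgt)
    slices_having_nans = np.isnan(arr[-1, ...])
                                  ~~~^^^^^^^^^
IndexError: index -1 is out of bounds for axis 0 with size 0
```

```bash
python3 - <<'E'
from h import *
im,d=robot.get_image("scene");cv2.imwrite("pics/end.png",im);S=cloud("scene",d)*1000
im,d=robot.get_image("top");Q=cloud("top",d)*1000
for n,x,y,r,a,b in(("cup",492,91,40,66,84),("glue",472,190,25,70,90),("jar",483,-76,40,52,70),("box",496,-174,48,22,36),("bone",496,-174,20,42,60),("spare",654,-133,25,70,90),("sq",620,300,25,66,86)):
  for C in(S,Q):
    try: print(n,end=" ");near(C,x,y,r,a,b)
    except Exception: print("hidden")
E
```

```text
cup [491.1  88. ] [58.3 57.2] 72.5 270 z [67.1 74.6 80. ]
cup [484.7  90.2] [57.6 57.5] 4.2 120 z [67.5 76.7 81. ]
glue [474.7 182.8] [22.7 24.2] 29.4 78 z [71.4 80.4 82.9]
glue [468.5 187. ] [23.8 21. ] 0.3 77 z [77.6 81.6 85.4]
jar [485.5 -81.7] [47.8 49.8] 77.1 373 z [54.1 61.8 63.5]
jar [479.2 -68.3] [47.6 26.4] 0.1 154 z [56.7 61.3 64.9]
box [ 497.5 -177.1] [65.4 66.6] 7.6 472 z [23.  29.7 33.4]
box [ 491.4 -170.1] [32.3 73.7] 80.4 35 z [24.4 29.4 34.7]
bone [ 497.1 -176.8] [30.3 31.4] 52.4 193 z [44.1 49.2 50.8]
bone [ 491.7 -175.1] [29.4 15.9] 0.9 51 z [45.  48.1 53.1]
spare [ 659.5 -135. ] [24.3 23.8] 5.0 150 z [71.3 77.8 79.5]
spare hidden
sq [625.6 297.5] [16.6 11.1] 35.9 33 z [66.6 72.1 78.3]
sq [619.7 301.1] [14.7 15.4] 69.6 33 z [67.6 73.  78.6]
```

View pics/end.png

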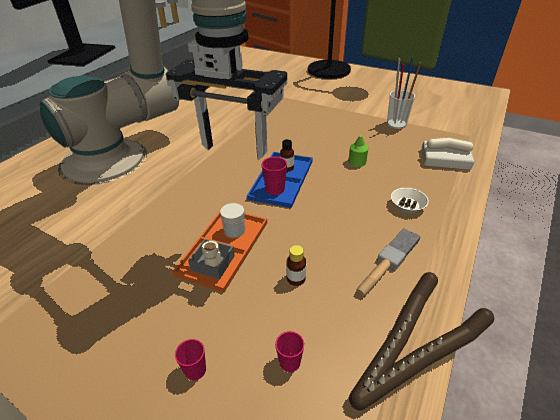

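The final scene shows everything in place and the robot clear. The bottle is at (287,155), cup at (275,175), jar at (232,220) and the bone in its box at (210,255). The bystanders are untouched at (296,265) and (358,152).

```bash
python3 -c "
from plant import robot
print(robot.sign_off())"
```

```text
the job is handed in; nothing more can be done
None
```

Both kits are made up and the job is handed in, at about 39 s on the robot's clock. The sign-off reported no verdict.

- **Gluing kit:** the black-capped bottle and the magenta cup stand in separate blue compartments. Their tops measured 81 mm and about 79 mm, where 82 and 79 were expected, so both are flat on the floor.
- **Specimen kit:** the jar and the box are in separate orange compartments, with tops at about 61 mm and 31 mm (62 and 32 expected). The fossil stands upright in the box, within about 2 mm of its centre, with its top at 49 mm as expected. It was set down in contact with the box floor and not dropped.
- **Left alone:** the yellow-capped bottle and the lime-green squeeze bottle stand upright where they were, and the robot was clear of everything at the end.

**Checks that failed or disagreed:**
- The cameras differ by 5–7 mm in x, beyond the stated 2 mm calibration. I went by the wrist camera, and every placement has more margin than that.
- My last wrist-camera check broke off with an error after measuring the cup, because the bottle was out of its view.
- In the closing top view the arm hid the yellow-capped bottle and part of the orange tray. I confirmed those from the scene camera instead.

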